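# Tighten the loose foot nut of the head stand with a ring spanner, stroke by stroke

## Task

One foot nut of the green steel head stand, the one with the yellow paint stripes, on the right-hand front side, has worked loose. Tighten it with the ring spanner, clockwise seen from above, until it comes up solid on its washer (the yellow stripe on the nut then points along the yellow stripe on the plate); the stiffener plates leave the handle only a short swing, so lift the spanner off and set it back on the nut for each stroke. Use the spanner, not the fingers, on the nut, then lay the spanner flat on the table, off the stand, and leave the other things where they stand.

Things in the scene. Friction and masses are not known exactly. Their poses are not given: they have to be found in the camera images.
- stand: Green steel stand for papier-mache heads, fixed to the table: foot plate 270 mm across, 12 mm thick; post 48 mm thick (186 mm high); six upright stiffener plates, 8 mm thick, run from the post to 132 mm from its axis, 52 mm high at the outer end, 110 at the post. Origin: on the post's axis at table height, z up; its -x axis points along the middle of the loose nut's pocket.
- pocket (a point): Mouth of the loose nut's pocket: on the stand's -x axis, 132 mm from the post's axis, 12 mm up on the foot plate. Plates stand 30 degrees either side of that axis. On the nut, the spanner's handle can point up to 45 degrees either side of the stand's -x axis before it strikes a plate's outer end (keep to 42); open above. A hand 100 to 130 mm from the nut is outside the plates.
- nut: Loose hexagon nut, 30 mm across flats, 16 mm high; its top 3.5 mm tapers to 26 mm across; a 20 mm stud rises 10 mm above it. Origin: centre of its underside, 70 mm from the post's axis along the stand's -x axis, 16 mm above the table when tight (1 mm higher when loose), on a 40 mm washer. Flats face 0, 60, 120... degrees from its own x axis; a yellow stripe on top points along its -x axis.
- nut_turn (a joint): Turn of the nut, rad: 0 is solid on the washer (hard stop; the nut's -x axis then lies 24 degrees clockwise, from above, of the stand's -x axis, along the yellow stripe on the plate); -2.5 means 2.5 rad of clockwise turning to go. Rises as the nut is tightened; stays where left. Turning takes about 0.5 N m, 4 N at 115 mm. Right-hand thread, 2.5 mm a turn.
- spanner: Flat, straight ring spanner of bright steel, 178 mm long, 0.34 kg, the same both ways up, lying on the table. Origin: under the eye's centre, on its lower face; z up; the handle runs along its own -x axis: 20 mm wide, 15 mm high (1.5 to 16.5 mm above the origin), ending 153 mm from the eye's centre. Fully seated on the nut, its lower face rests on the washer, 16 mm above the table.
- eye (a point): Centre of the spanner's eye, 9 mm above its origin. Eye 48 mm outside, 18 mm high; through hexagon hole 32 mm across flats, flats facing 0, 60, 120... degrees from the spanner's x axis: it drops over the nut when its heading is the nut's plus a multiple of 60 degrees (within about 5), with about 7 degrees of play either way.
- tail (a point): Middle of the round tail boss (25 mm across, 18 mm high) of the handle at half its height, 141 mm from the eye's centre along the spanner's -x axis.
- paste_bowl: Bystander: round pale paste bowl, 118 mm across, 50 mm high. Origin: centre of its underside.
- tape_roll: Bystander: roll of brown paper tape lying flat, 105 mm across, 40 mm high. Origin: centre of its underside.
- brush_jar: Bystander: glass jar of bamboo sticks, 80 mm across, 244 mm high. Origin: centre of its underside.

How it is judged:
On the way, in this order (a step that is already met when the one before it is completed fails the run):
1. the spanner's eye is on the loose nut, at least halfway down over it (horizontal distance between eye and nut below 0.006 m and z of eye in the frame of nut below 0.016 m), for 0.2 s.
2. the spanner is lifted off the nut after a stroke, with the nut partly tightened (less than 1.65 rad to go, not yet solid) (z of eye in the frame of nut above 0.022 m and value of joint nut_turn between -1.65 and -0.13 rad), for 0.05 s.
3. the nut is solid (within 0.12 rad of its stop) with the spanner still on it (all of step 1 and value of joint nut_turn above -0.12 rad), for 0.1 s.
At the end, for the whole second after the job is handed in: The nut is tight (within 0.12 rad, 7 degrees, of its stop) and the spanner lies flat and still on the table, off the stand: eye centre no higher than 14 mm and tail no higher than 16 mm above the table (value of joint nut_turn above -0.12 rad and height (world z) of eye below 0.014 m and height (world z) of tail below 0.016 m and linear speed of spanner below 0.02 m/s and horizontal distance between eye and stand above 0.135 m); the robot touches nothing.
It fails at once if the fingers push on the nut (more than 3 N) (contact force between the fingers and nut above 3 N).
It fails at once if a bystander (paste bowl, tape roll, brush jar) is moved more than 40 mm (distance of any of paste_bowl, tape_roll, brush_jar from where it was at the start of the episode above 0.04 m).
It also fails if it takes over 72 s, if anything falls off the work surface, if the arm or the gripper's body presses on something with over 40 N, if the wrist force passes 120 N, or if a joint passes its speed limit or range.

## Robot

A 6-joint arm with a two-finger parallel gripper is mounted at the origin on a cart in front of the work surface, level with it; the furniture and walls round the work are solid. World frame = base frame: x ahead of the robot, y to its left, z up, the work surface at z = 0. Lengths are in m, angles in rad, forces in N, time in s.
With the tool pointing down it reaches from about 0.425 to 0.95 m from the base axis. Payload 3.5 kg.
Tool frame: the origin (TCP) lies at the very end of the fingers, on their centre line; the grasp point (between the pads) lies 19 mm behind it; z points along the fingers, y is the line along which they close (so a half turn about z gives the same grasp; the last joint's range is limited). The gripper opens to 85 mm and grips with 20 to 120 N. Pads are 22 mm wide; open, the fingers measure 114 mm over their backs; the gripper's body (76 mm by 85 mm) begins 54 mm behind the grasp point. The pads swing forward as they close: fully open they stand 13 mm farther back than shut.
Start: joints at [-1.49, 0.286, 1.577, -0, 1.279, -0.15], TCP at [0.154, -0.657, 0.199] pointing down, gripper open.
Joint ranges: [-2.77, 2.77], [-0.9, 2.22], [0.21, 2.48], [-1.53, 4.67], [0.24, 2.81], [-2.84, 2.84]. Speed limits (rad/s): [2.79, 2.79, 3.14, 3.14, 3.14, 3.14].

## Interface

Orientations are given as a unit quaternion [x, y, z, w].
In Python, from plant import ctrl gives the robot as it stands.
- The arm moves only by the tool drive_effector, called after "Request:" in YAML: its name, and indented under it one key for each argument. Schema: {"type":"object","properties":{"rows":{"type":"array","items":{"type":"number"},"minItems":7,"maxItems":70},"force":{"type":"number"},"only":{"type":"string"},"quiet":{"type":"boolean"},"lines":{"type":"string"}},"required":["rows"],"additionalProperties":false}. rows is one flat list of numbers that holds 1 to 10 rows one after another, with no inner brackets; each row has 7 numbers: dx, dy, dz in units of 5 mm, then a rotation vector rx, ry, rz in rad, then the opening from 0.0 (shut) to 1.0 (fully open); each row is the pose to reach, as a shift and turn from the pose commanded when the call began, along the tool's axes at that moment; what a row does not reach only later rows make up. A row lasts 1/8 s, in which the tool goes at most 0.0625 m and 0.188 rad, less where a joint would pass 70% of its speed; a pose out of reach is approached as far as the arm can. The fingers move at their own pace and stop on an object; force is the grip in N (left out, the last holds). Time passes only in rows, so rows that do not move let the fingers close. The tool returns the time, the measured TCP pose, the force, the opening and the grip force at its end. only (a regular expression) keeps the lines of the reply that match it, lines (a string "A,B") keeps lines A to B, and quiet returns only ok. Input that does not fit is refused with a message, and nothing moves.
- ctrl.get_state(): the state, without advancing time (a new reading comes with each control period).
- ctrl.read_camera(name): name is "scene" or "top" or "wrist"; returns a dict with "pixels" (400x640x3 uint8, red, green, blue), "camera_matrix" (3x3 intrinsics, pixels), "xyz" and "orientation" of the camera in the world. Camera axes: x right, y down, z forward; pixel columns grow to the right and rows downward; lengths in m; the calibration is good to about 2 mm. A picture is of the moment at which its call begins. There is no depth.
- ctrl.sign_off(): hands the job in; it is judged then, once.
The state is a dict: "time": time; "qpos": joint angles; "dq": joint speeds; "joint_efforts": joint torques, N m; "eef_pos": TCP position; "tcp_rot": TCP orientation; "contact_force": force on the tool from outside, world axes, zero at the start; "wrist_torque": the same for the moment, N m; "opening": opening from 0.0 (shut) to 1.0 (fully open); "finger_force": force on a finger pad.
Only numpy, scipy, OpenCV 4.12 (cv2) and the standard library are available. Lean on these libraries where they do the work, as an engineer would, in place of code of your own. Each camera call takes 0.05 s, during which the arm holds its last target. There are 200 camera calls.

## Working session

There is one attempt and no reset: what is moved stays moved. The work goes in short steps, Python scripts to look and compute and a tool call to move; the robot and the scene stay as the last step left them, time stands still between calls to the robot, and variables do not carry over. Pictures are saved under pics/ and viewed, at most 10 in all, crops included, and the job is handed in when it is done.

```bash
ls; mkdir -p pics; python3 - <<'E'
from plant import ctrl
import cv2,numpy as np
ims=[]
for n in ["scene","top"]:
    c=ctrl.read_camera(n); print(n,c["camera_matrix"],c["xyz"],c["orientation"])
    cv2.imwrite(f"pics/{n}0.png",c["pixels"][...,::-1])
s=ctrl.get_state();print(s["eef_pos"],s["tcp_rot"],s["time"])
E
```

```text
pics
plant.py
scene [[380.64379231   0.         328.41353145]
 [  0.         380.64379231 203.93373276]
 [  0.           0.           1.        ]] [0.06736604 0.61345093 0.71380438] [-0.27406277  0.85534023 -0.41632542  0.14126512]
top [[504.41455925   0.         318.70397962]
 [  0.         504.41455925 203.26328588]
 [  0.           0.           1.        ]] [ 0.39626665 -0.03254305  1.56800929] [ 0.70994584 -0.70243424  0.03888938 -0.03241392]
[ 0.15437808 -0.6564225   0.19796254] [ 9.93348489e-01  1.15141631e-01  3.69115317e-05 -1.08732220e-03] 0.1
```

View pics/top0.png

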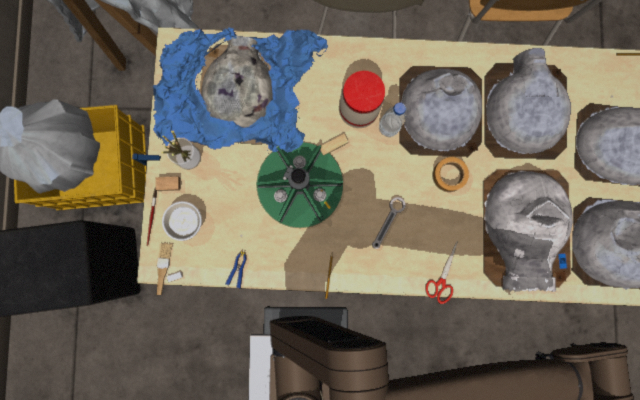

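View pics/scene0.png

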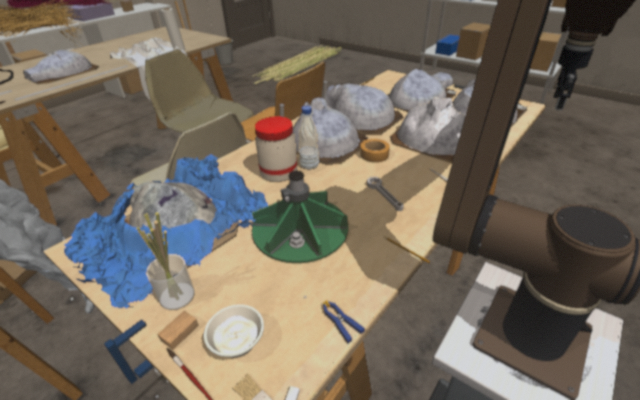

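The top view shows the stand at about (300,184) and its yellow-marked nut at about (321,195). The spanner's eye is at about (397,202) and its tail at about (378,243). Next I'll zoom in and measure.

```bash
cat > h.py <<'E'
from plant import ctrl
import cv2,numpy as np
from scipy.spatial.transform import Rotation as R
def ray(c,u,v):
    d=R.from_quat(c["orientation"]).as_matrix()@np.linalg.solve(c["camera_matrix"],[u,v,1.]); return np.array(c["xyz"]),d
def onplane(c,u,v,z):
    o,d=ray(c,u,v); return o+d*(z-o[2])/d[2]
def proj(c,p):
    q=c["camera_matrix"]@(R.from_quat(c["orientation"]).as_matrix().T@(np.array(p)-c["xyz"])); return q[:2]/q[2]
E
python3 - <<'E'
from h import *
c=ctrl.read_camera("top"); im=c["pixels"][...,::-1].copy()
a=cv2.resize(im[138:232,250:350],None,fx=4,fy=4,interpolation=cv2.INTER_CUBIC)
b=cv2.resize(im[188:258,360:420],None,fx=5,fy=5,interpolation=cv2.INTER_CUBIC)
cv=np.zeros((376,710,3),np.uint8);cv[:376,:400]=a;cv[:350,405:705]=b
cv2.imwrite("pics/crop1.png",cv)
hsv=cv2.cvtColor(im,cv2.COLOR_BGR2HSV)
m=cv2.inRange(hsv,(60,80,20),(90,255,255)); m[:, :230]=0;m[:,360:]=0
k=cv2.findContours(m,cv2.RETR_EXTERNAL,cv2.CHAIN_APPROX_NONE)[0]; k=max(k,key=cv2.contourArea)
h=cv2.convexHull(k); e=cv2.fitEllipse(h); print("green",cv2.contourArea(h),e, onplane(c,*e[0],0.012))
y=cv2.inRange(hsv,(22,120,90),(35,255,255)); y[:140]=0;y[235:]=0;y[:,:250]=0;y[:,350:]=0
print("yellow",np.argwhere(y)[:,::-1].tolist())
# spanner: low saturation
s=cv2.inRange(hsv,(0,0,0),(179,75,255)); s[:190]=0;s[252:]=0;s[:,:365]=0;s[:,412:]=0
n,l,st,ce=cv2.connectedComponentsWithStats(s);print(st,ce)
E
```

```text
green 2393.5 ((299.78045654296875, 199.7845916748047), (45.109920501708984, 83.95552825927734), 89.4637222290039) [0.56404299 0.01279481 0.012     ]
yellow [[324, 202], [325, 202], [326, 202], [325, 203], [327, 203], [326, 204], [327, 204], [326, 205], [327, 205], [328, 205], [327, 206], [329, 206], [327, 207], [328, 207], [329, 207], [329, 208]]
[[     0      0    640    400 255006]
 [   370    190     42     62    849]
 [   380    246     32      6    145]] [[319.2214144  199.43264472]
 [390.31448763 211.26737338]
 [394.80689655 249.05517241]]
```

View pics/crop1.png

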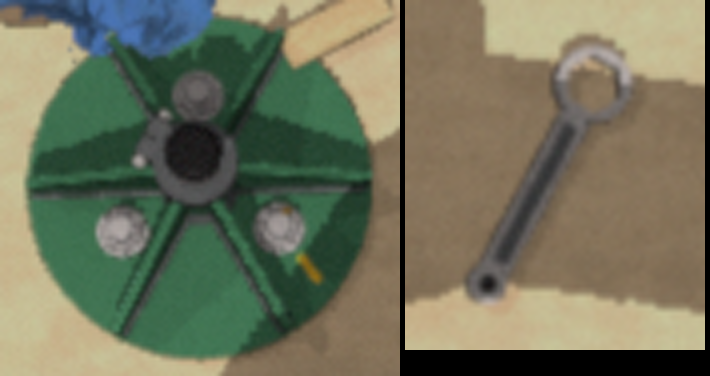

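The crop shows the disc spanning full-image columns 257–343 with its centre near (299.8,184), the nut at about (319.8,194.8), and the plate stripe running from (325,202) to (330.5,208). The spanner's eye is at (397.6,204.4) and its tail at (376.4,244.8). The plates on either side of the pocket point right and about 60° below right.

```bash
python3 - <<'E'
from h import *
c=ctrl.read_camera("top"); im=c["pixels"][...,::-1].copy()
hsv=cv2.cvtColor(im,cv2.COLOR_BGR2HSV)
m=cv2.inRange(hsv,(60,80,20),(90,255,255)); m[:140]=0;m[232:]=0;m[:, :250]=0;m[:,350:]=0
p=np.argwhere(m)[:,::-1].astype(np.float32)
P=np.array([onplane(c,u,v,0.012) for u,v in p]); H=cv2.convexHull(P[:,:2].astype(np.float32))[:,0]
from scipy.optimize import least_squares
s=least_squares(lambda q:np.hypot(H[:,0]-q[0],H[:,1]-q[1])-q[2],[.58,.02,.135],loss='soft_l1',f_scale=.001); print("stand",s.x)
S=s.x[:2]
N=onplane(c,319.8,194.8,0.038)[:2]; d=N-S; print("nut",N,np.hypot(*d),np.degrees(np.arctan2(d[1],d[0])))
a=[onplane(c,325,202,.012)[:2],onplane(c,329.5,208,.012)[:2]]; d=a[1]-a[0];print("stripe plate",a,np.degrees(np.arctan2(d[1],d[0])))
for nm,q in(("n->stripe",a[0]-N),("n->stripeend",a[1]-N)):print(nm,np.hypot(*q),np.degrees(np.arctan2(q[1],q[0])))
E_=onplane(c,397.6,204.4,.018)[:2];T=onplane(c,376.4,244.8,.018)[:2];d=T-E_
print("eye",E_,"tail",T,np.hypot(*d),np.degrees(np.arctan2(d[1],d[0])))
E
```

```text
stand [0.61363093 0.01414966 0.13162162]
nut [ 0.5772343  -0.04886831] 0.07277347883318733 -120.00899013513092
stripe plate [array([ 0.55800736, -0.06549864]), array([ 0.53947366, -0.07960901])] -142.71668539503528
n->stripe 0.02542131415098351 -139.14185411676738
n->stripeend 0.048691447080069214 -140.85118308563895
eye [ 0.55242604 -0.28999356] tail [ 0.42719339 -0.22418408] 0.14147121284586717 152.27817285381596
```
Great consistency: 70 vs 72.8 (stand biased as hull missing edges, radius .1316 vs .135 → centre bias). Axis -120, stripe -144 expected. eye-tail 141.5 ✓.

The manual's scale: shifts go in units of 5 mm. Converting my numbers, 0.048 m is 9.6, 0.386 m is 77.2.

```bash
cat >> h.py <<'E'
def rel(x,y,z,yaw,s=None):
    """row (tool axes) from measured pose to TCP x,y,z, tool x at yaw deg (tool down)"""
    s=s or ctrl.get_state(); A=R.from_quat(s["tcp_rot"])
    a=np.radians(yaw); B=R.from_matrix(np.array([[np.cos(a),np.sin(a),0],[np.sin(a),-np.cos(a),0],[0,0,-1]]))
    return np.round(np.r_[A.inv().apply(np.array([x,y,z])-s["eef_pos"]),(A.inv()*B).as_rotvec()],4).tolist()
E
python3 -c "
from h import *
print(rel(.4524,-.2375,.15,-27.7))"
```

```text
[0.386, -0.3398, 0.0489, -0.0015, 0.0003, 0.7142]
```

Request:
drive_effector:
  rows: [77.2,-68,9.6,0,0,0.714,1,77.2,-68,9.6,0,0,0.714,1,77.2,-68,9.6,0,0,0.714,1,77.2,-68,9.6,0,0,0.714,1,77.2,-68,9.6,0,0,0.714,1,77.2,-68,9.6,0,0,0.714,1,77.2,-68,9.6,0,0,0.714,1,77.2,-68,9.6,0,0,0.714,1,77.2,-68,9.6,0,0,0.714,1,77.2,-68,9.6,0,0,0.714,1]
  force: 80

```text
time: 1.45
eef_pos: [0.4526, -0.2373, 0.1511]
tcp_rot: [0.971, -0.238, -0.0, 0.0]
contact_force: [-0.4, -0.2, -1.1]
opening: 0.998
finger_force: 0.0
```

```bash
python3 - <<'E'
from h import *
c=ctrl.read_camera("wrist"); cv2.imwrite("pics/w1.png",c["pixels"][...,::-1]); print(c["xyz"],c["orientation"])
for n,p in(("eye",(.5524,-.29,.018)),("tail",(.4272,-.2242,.018)),("nut",(.577,-.049,.033)),):print(n,proj(c,p))
print(rel(.4524,-.2375,.15,-27.7))
E
```

```text
[ 0.52214739 -0.27304971  0.32595856] [-0.51186251  0.84536453  0.13064763 -0.0792892 ]
eye [319.97128392  74.45787773]
tail [319.59679724 210.2262199 ]
nut [101.33706777 167.67716463]
[-0.0002, -0.0008, 0.0012, 0.0007, 0.0001, 0.0008]
```

View pics/w1.png

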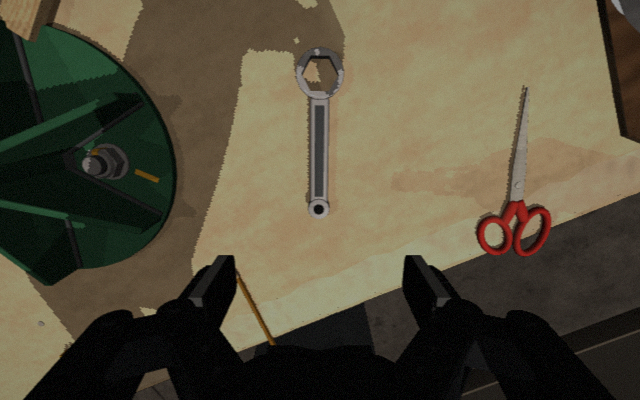

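The wrist view puts the eye at (319,74) and the tail at (318,208), both as predicted. The nut is near (108,162) and the plate stripe near (147,177). I'll crop in on the nut, then descend on the handle.

```bash
python3 - <<'E'
from h import *
c=ctrl.read_camera("wrist"); im=c["pixels"][...,::-1]
cv2.imwrite("pics/nut1.png",cv2.resize(im[130:200,70:170],None,fx=7,fy=7,interpolation=cv2.INTER_CUBIC))
print(rel(.4524,-.2375,.002,-27.7))
N=np.array([.577,-.049])
for z in(.033,.043):print(z,proj(c,(*N,z)))
for z in (.033,): 
  for a in range(0,360,60):print(a,proj(c,(N[0]+.012*np.cos(np.radians(a)),N[1]+.012*np.sin(np.radians(a)),z)).round(1))
E
```

```text
[-0.0003, -0.0016, 0.1494, 0.0007, -0.0002, -0.0006]
0.033 [100.49236178 168.21693924]
0.043 [ 93.22934296 170.103041  ]
0 [ 92.6 157.9]
60 [ 88.7 167.8]
120 [ 96.6 177.9]
180 [108.2 178.3]
240 [112.2 168.7]
300 [104.5 158.4]
```

View pics/nut1.png

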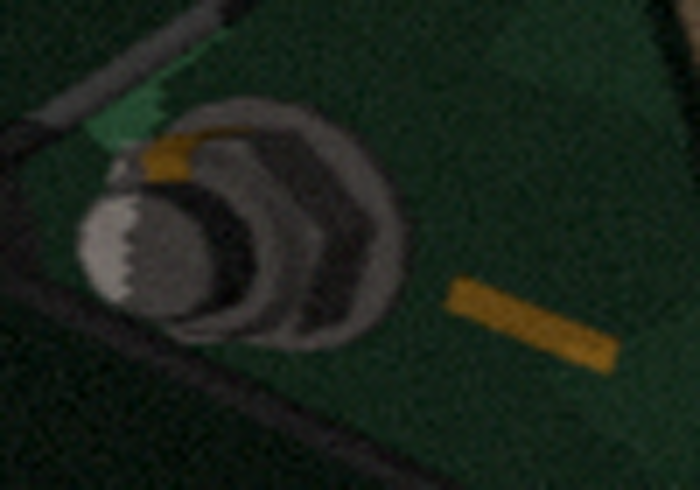

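Request:
drive_effector:
  rows: [0,0,10,0,0,0,1,0,0,20,0,0,0,1,0,0,26,0,0,0,0.6,0,0,28.4,0,0,0,0.5,0,0,28.4,0,0,0,0.5]
  force: 80

```text
time: 2.17
eef_pos: [0.452, -0.2388, 0.0092]
tcp_rot: [0.971, -0.24, -0.0, -0.0]
contact_force: [0.3, -0.4, -0.0]
opening: 0.5
finger_force: 0.0
```

```bash
cat > /tmp/a.py <<'E'
from h import *
# wrist pose as when pic was taken (w1)
K=ctrl.read_camera("wrist")["camera_matrix"]
c=dict(camera_matrix=K,xyz=np.array([ 0.52214739,-0.27304971,0.32595856]),orientation=[-0.51186251,0.84536453,0.13064763,-0.0792892])
f=lambda u,v,z:onplane(c,70+u/7,130+v/7,z)[:2]
st=f(147,248,.042);wa=f(276,223,.016);print("stud",st,"washer",wa)
ang=lambda d:(round(float(np.hypot(*d)),4),round(float(np.degrees(np.arctan2(d[1],d[0]))),1))
for nm,N in(("stud",st),("washer",wa)):
  for l,u,v,z in(("p1",453,292,.012),("p2",612,358,.012),("nstr",168,160,.033),("nstr2",215,137,.0305),("corner_up",320,232,.031),("corner_lo",375,235,.0295),("corner_lo2",285,132,.0295)): print(nm,l,ang(f(u,v,z)-N))
print(onplane(c,319,74,.018),onplane(c,318.5,208.5,.018))
print(rel(.4524,-.2375,.002,-27.7))
t=ctrl.read_camera("top");print("top check",proj(t,(*st,.042)),proj(t,(*wa,.016)))
E
python3 /tmp/a.py
```

```text
stud [ 0.58184472 -0.0482759 ] washer [ 0.58108957 -0.04799355]
stud p1 (0.0259, -146.3)
stud p2 (0.0516, -144.3)
stud nstr (0.0113, -22.1)
stud nstr2 (0.0149, -45.6)
stud corner_up (0.0173, -116.3)
stud corner_lo (0.0242, -118.4)
stud corner_lo2 (0.0205, -71.5)
washer p1 (0.0255, -144.8)
washer p2 (0.0511, -143.5)
washer nstr (0.0121, -22.0)
washer nstr2 (0.0157, -44.3)
washer corner_up (0.0172, -113.6)
washer corner_lo (0.0241, -116.5)
washer corner_lo2 (0.021, -69.8)
[ 0.55321026 -0.28934452  0.018     ] [ 0.42960606 -0.22405702  0.018     ]
[-0.0011, -0.0013, 0.0082, 0.0004, -0.0016, -0.001]
top check [319.63617668 193.1410751 ] [319.44595227 194.39428289]
```

The stud and washer rays agree on the nut at (0.581,-0.048). The plate stripe comes out at -144°, exactly as it must. The nut stripe reads about -24°, which leaves about 120° to go. Next I grasp.

Request:
drive_effector:
  rows: [-0.2,-0.2,1.4,0,0,0,0.5,-0.2,-0.2,1.4,0,0,0,0.5,-0.2,-0.2,1.4,0,0,0,0,-0.2,-0.2,1.4,0,0,0,0,-0.2,-0.2,1.4,0,0,0,0,-0.2,-0.2,1.4,0,0,0,0,-0.2,-0.2,1.4,0,0,0,0]
  force: 100

```text
time: 3.15
eef_pos: [0.452, -0.2364, 0.0022]
tcp_rot: [0.971, -0.239, -0.0, 0.0]
contact_force: [0.3, 1.1, -0.2]
opening: -0.0
finger_force: 0.0
```

Request:
drive_effector:
  rows: [0,0,-10,0,0,0,0,0,0,-20,0,0,0,0,0,0,-20,0,0,0,0,0,0,-20,0,0,0,0]

```text
time: 3.65
eef_pos: [0.4516, -0.2361, 0.1017]
tcp_rot: [0.971, -0.239, -0.0, -0.0]
contact_force: [-0.4, 0.1, -0.9]
opening: 0.001
finger_force: 0.0
```

```bash
python3 - <<'E'
from h import *
c=ctrl.read_camera("wrist"); im=c["pixels"][...,::-1]; cv2.imwrite("pics/w2.png",im)
s=ctrl.get_state(); A=R.from_quat(s["tcp_rot"])
e=s["eef_pos"]+A.apply([.113,0,-.015]);t=s["eef_pos"]+A.apply([-.028,0,-.015]);print("pred eye/tail px",proj(c,e),proj(c,t),e)
E
```

```text
pred eye/tail px [319.69627323  39.53387959] [319.74079088 285.07839   ] [ 0.55115307 -0.28823511  0.11546296]
```

View pics/w2.png

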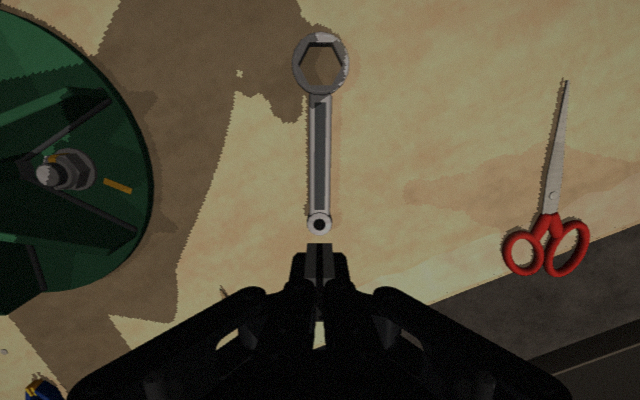

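The fingers shut on nothing. The spanner is still on the table with its eye at (320,63) and tail at (319,223). I'll check where the TCP really lies relative to the handle.

```bash
python3 - <<'E'
from h import *
c=ctrl.read_camera("wrist");s=ctrl.get_state()
print("K",c["camera_matrix"][0],"eye",onplane(c,320,63,.018),"tail",onplane(c,319,223,.018))
print("tcp px",proj(c,s["eef_pos"]), "tcp",s["eef_pos"])
A=R.from_quat(s["tcp_rot"]);print("cam in tool",A.inv().apply(c["xyz"]-s["eef_pos"]), (A.inv()*R.from_quat(c["orientation"])).as_rotvec(degrees=True))
t=ctrl.read_camera("top");print("top tcp px",proj(t,s["eef_pos"]));im=t["pixels"][...,::-1]
cv2.imwrite("pics/t2.png",cv2.resize(im[180:280,330:430],None,fx=5,fy=5,interpolation=cv2.INTER_CUBIC))
print("eye,tail px",proj(t,(.5532,-.2893,.018)),proj(t,(.4296,-.2241,.018)))
q=ctrl.read_camera("scene");print("scene tcp px",proj(q,s["eef_pos"]),proj(q,(.4296,-.2241,.018)),proj(q,(.5532,-.2893,.018)))
cv2.imwrite("pics/s2.png",q["pixels"][...,::-1])
E
```

```text
K [287.52244538   0.         319.05176292] eye [ 0.55326772 -0.28964295  0.018     ] tail [ 0.42982129 -0.22380203  0.018     ]
tcp px [319.77610417 235.40024609] tcp [ 0.45086209 -0.23553272  0.1003551 ]
cam in tool [ 0.07823939 -0.00040757 -0.17541027] [-13.73649539 -13.75068461  89.28563148]
top tcp px [383.7812942  236.14821362]
eye,tail px [397.37467534 204.1485102 ] [376.37153622 244.01257654]
scene tcp px [396.37227323 177.02606967] [398.28882794 204.20872305] [373.45660432 180.56531553]
```

View pics/s2.png

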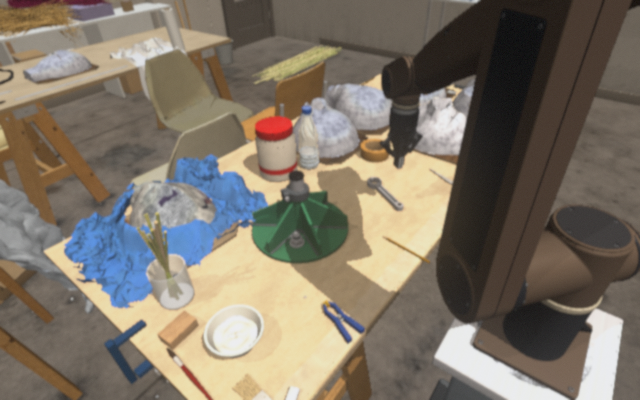

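The scene view shows the fingertips near (400,164), while the reported TCP projects to (396,177). So the tips appear to sit higher than the reported TCP. One composite crop should settle it.

```bash
python3 - <<'E'
from h import *
s=ctrl.get_state();A=R.from_quat(s["tcp_rot"]);out=np.zeros((400,790,3),np.uint8)
for i,(n,(u,v)) in enumerate((("scene",(365,130)),("wrist",(280,210)))):
    c=ctrl.read_camera(n);im=c["pixels"][...,::-1]
    z=5
    cr=cv2.resize(im[v:v+78,u:u+78],None,fx=z,fy=z,interpolation=cv2.INTER_CUBIC)
    for h,col in((0,(0,0,255)),(-.02,(0,255,0)),(-.04,(255,255,0))):
        p=(proj(c,s["eef_pos"]+A.apply([0,0,h]))-[u,v]+.5)*z; print(n,h,p/z+[u,v]); cv2.circle(cr,tuple(int(k) for k in p),3,col,-1)
    out[:390,i*395:i*395+390]=cr
cv2.imwrite("pics/comp.png",out);print(s["qpos"],s["eef_pos"])
E
```

```text
scene 0 [396.855701   177.48463293]
scene -0.02 [397.52074632 171.61700103]
scene -0.04 [398.20095951 165.61554437]
wrist 0 [320.3005031 235.9451109]
wrist -0.02 [320.38026407 249.70823791]
wrist -0.04 [320.47997783 266.91431214]
[-6.81130544e-01  2.82577634e-02  2.06047549e+00  1.13495548e-05
  1.05640699e+00  1.37291613e+00] [ 0.45098101 -0.23564977  0.10038848]
```

View pics/comp.png

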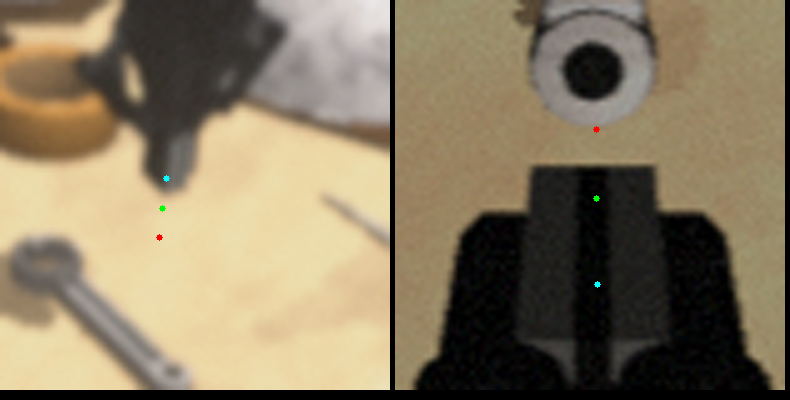

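In both views the fingertips sit about 36 mm short of the reported TCP: the scene tip matches the -0.04 mark, and the wrist tip edge at row 243 matches about -0.036. I'll calibrate by touching the table, with fingers shut, beside the handle.

Request:
drive_effector:
  rows: [0,8,0,0,0,0,0,0,8,10,0,0,0,0,0,8,20,0,0,0,0,0,8,23,0,0,0,0,0,8,24,0,0,0,0,0,8,24,0,0,0,0]

```text
time: 4.7
eef_pos: [0.4345, -0.2727, -0.0165]
tcp_rot: [0.971, -0.239, 0.001, 0.001]
contact_force: [-0.1, -0.5, 0.1]
opening: 0.005
finger_force: 0.0
```

Request:
drive_effector:
  rows: [0,0,0.8,0,0,0,0,0,0,1.2,0,0,0,0,0,0,1.2,0,0,0,0]

```text
time: 5.08
eef_pos: [0.4336, -0.272, -0.0235]
tcp_rot: [0.971, -0.239, 0.0, 0.0]
contact_force: [-0.2, 0.1, 0.1]
opening: 0.001
finger_force: 0.0
```

In the tool's units: 0.006 m is 1.2, 0.004 m is 0.8.

Request:
drive_effector:
  rows: [0,0,0.8,0,0,0,0,0,0,1.2,0,0,0,0,0,0,1.2,0,0,0,0]

```text
time: 5.45
eef_pos: [0.4332, -0.2717, -0.0301]
tcp_rot: [0.971, -0.239, -0.0, -0.0]
contact_force: [0.7, 0.4, -0.4]
opening: 0.001
finger_force: 0.0
```

Request:
drive_effector:
  rows: [0,0,0.4,0,0,0,0,0,0,0.8,0,0,0,0,0,0,0.8,0,0,0,0]

```text
time: 5.82
eef_pos: [0.4335, -0.272, -0.0321]
tcp_rot: [0.971, -0.239, -0.001, -0.0]
contact_force: [-4.6, 3.5, 12.8]
opening: -0.004
finger_force: 6.2
```

Contact came at a reported z of about -0.032, so the true tips lie 32 mm behind the reported TCP. I'll regrasp with that offset.

In the tool's units: -0.05 m is -10, -0.07 m is -14.

Request:
drive_effector:
  rows: [0,0,-10,0,0,0,0.5,0,0,-14,0,0,0,0.5,0,-7.8,-14,0,0,0,0.5,0,-7.8,-14,0,0,0,0.5]
  force: 100

```text
time: 6.32
eef_pos: [0.452, -0.236, 0.0364]
tcp_rot: [0.971, -0.238, 0.0, -0.0]
contact_force: [-0.2, -0.8, 0.4]
opening: 0.5
finger_force: 0.0
```

```bash
python3 -c "
from h import *
print(rel(.4524,-.2375,-.028,-27.7))"
```

```text
[0.001, 0.0012, 0.0644, -0.0002, -0.0003, 0.0027]
```

In the tool's units: 0.064 m is 12.8, 0.04 m is 8.

Request:
drive_effector:
  rows: [0.2,0.2,8,0,0,0,0.5,0.2,0.2,12.8,0,0,0,0.5,0.2,0.2,12.8,0,0,0,0.5,0.2,0.2,12.8,0,0,0,0,0.2,0.2,12.8,0,0,0,0,0.2,0.2,12.8,0,0,0,0,0.2,0.2,12.8,0,0,0,0]
  force: 100

```text
time: 7.2
eef_pos: [0.4528, -0.2395, -0.0264]
tcp_rot: [0.971, -0.239, 0.001, 0.001]
contact_force: [-1.9, 0.7, 5.2]
opening: 0.198
finger_force: 99.0
```

Request:
drive_effector:
  rows: [0,0,-8,0,0,0,0,0,0,-20,0,0,0,0,0,0,-24,0,0,0,0,0,0,-24,0,0,0,0]

```text
time: 7.7
eef_pos: [0.4528, -0.2393, 0.0937]
tcp_rot: [0.971, -0.239, 0.002, 0.001]
contact_force: [0.2, -0.9, -4.1]
opening: 0.199
finger_force: 98.5
```

```bash
python3 - <<'E'
from h import *
for n in("wrist","scene"):
  c=ctrl.read_camera(n); im=c["pixels"][...,::-1]; cv2.imwrite(f"pics/{n}3.png",im)
  s=ctrl.get_state(); A=R.from_quat(s["tcp_rot"])
  for x in(.113,-.028):print(n,proj(c,s["eef_pos"]+A.apply([x,0,-.032-.013])))
E
```

```text
wrist [319.51161868  24.52599872]
wrist [319.60488961 316.56685809]
scene [376.55367749 148.73546921]
scene [403.7478902  171.06085769]
```

```bash
cat > eye.py <<'E'
from h import *
def eye(name="pics/eye.png"):
    c=ctrl.read_camera("wrist"); s=ctrl.get_state(); A=R.from_quat(s["tcp_rot"]); im=c["pixels"][...,::-1]
    hsv=cv2.cvtColor(im,cv2.COLOR_BGR2HSV); m=cv2.inRange(hsv,(0,0,20),(179,60,255)); m[100:]=0; m[:,:260]=0; m[:,380:]=0
    cv2.imwrite(name,np.hstack([cv2.resize(im[:110,255:385],None,fx=3,fy=3),cv2.resize(cv2.merge([m]*3)[:110,255:385],None,fx=3,fy=3)]))
    return c,s,A,m
if __name__=="__main__":
    c,s,A,m=eye()
    k,h=cv2.findContours(m,cv2.RETR_CCOMP,cv2.CHAIN_APPROX_NONE)
    for i,q in enumerate(k):
        if cv2.contourArea(q)>60:
            M=cv2.moments(q);print(i,cv2.contourArea(q),h[0][i],cv2.boundingRect(q),M['m10']/M['m00'],M['m01']/M['m00'])
E
python3 eye.py
```

```text
11 4390.0 [-1 10 12 -1] (260, 0, 117, 100) 316.27479119210324 51.58595292331055
```

View pics/eye.png

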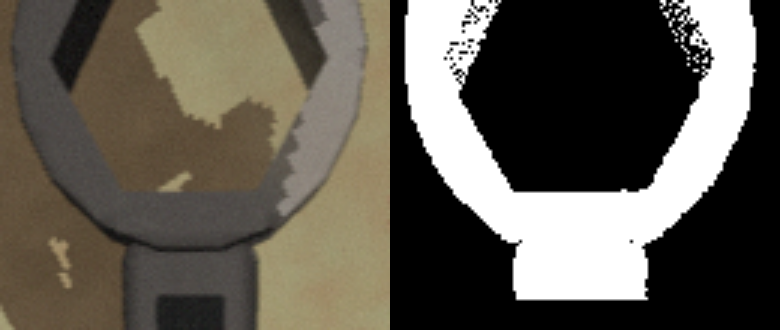

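The crop shows the eye squarely held. Its side corners on the top face are at about (271.7,20.7) and (364.3,20), so the centre is at (318,20.3). The size of the hexagon then gives the depth.

```bash
python3 - <<'E'
from h import *
c=ctrl.read_camera("wrist");s=ctrl.get_state();A=R.from_quat(s["tcp_rot"])
o,d=ray(c,318.2,20.5); f=c["camera_matrix"][0,0]
p=o+d*(f*.03695/92.6); e=A.inv().apply(p-s["eef_pos"]); print("eye top face, tool",e)
o2=A.inv().apply(o-s["eef_pos"]);d2=A.inv().apply(d)
for z in(-.052,-.048,-.044,-.04):print("at tool z",z,o2+d2*(z-o2[2])/d2[2])
# flat near handle: 16mm behind the centre on the top face
o,d=ray(c,319,63.6);o=A.inv().apply(o-s["eef_pos"]);d=A.inv().apply(d)
for z in(-.052,-.048,-.044,-.04):print("flat x at",z,(o+d*(z-o[2])/d[2])[0])
E
```

```text
eye top face, tool [ 0.1127722  -0.00079902 -0.04382294]
at tool z -0.052 [ 0.11061261 -0.00077853 -0.052     ]
at tool z -0.048 [ 0.11166903 -0.00078856 -0.048     ]
at tool z -0.044 [ 0.11272544 -0.00079858 -0.044     ]
at tool z -0.04 [ 0.11378185 -0.00080861 -0.04      ]
flat x at -0.052 0.09593933849821934
flat x at -0.048 0.09651897109971323
flat x at -0.044 0.09709860370120713
flat x at -0.04 0.09767823630270102
```

```bash
cat >> h.py <<'E'
N=np.array([.5813,-.0481]); L=.1128; LY=-.0008
def tcp(h):
    a=np.radians(h+180); return N-L*np.array([np.cos(a),np.sin(a)])-LY*np.array([np.sin(a),-np.cos(a)])
def arc(hs,z):
    """rows from measured pose to handle angles hs (deg), eef height z"""
    for h in hs: print(round(h,1),rel(*tcp(h),z,h+180))
E
python3 -c "
from h import *
arc([-84],.094)"
```

```text
-84 [0.0911, -0.1351, -0.0046, -0.0056, 0.0017, -2.1588]
```

In the tool's units: -0.13 m is -26, -0.12 m is -24.

Request:
drive_effector:
  rows: [0,0,-1,0,0,-0.18,0,0,0,-1,0,0,-0.36,0,0,0,-1,0,0,-0.54,0,0,-4,-1,0,0,-0.72,0,4,-8,-1,0,0,-0.9,0,8,-12,-1,0,0,-1.08,0,10,-16,-1,0,0,-1.26,0,12,-20,-1,0,0,-1.44,0,14,-24,-1,0,0,-1.62,0,16,-26,-1,0,0,-1.8,0]

```text
time: 9.15
eef_pos: [0.5828, -0.1595, 0.0947]
tcp_rot: [0.789, 0.615, -0.001, -0.002]
contact_force: [0.4, -0.6, -3.0]
opening: 0.196
finger_force: 98.4
```

```bash
python3 -c "
from h import *
arc([-84],.05)"
```

```text
-84 [0.0021, 0.0111, 0.0447, -0.0033, -0.0011, -0.3517]
```

In the tool's units: 0.045 m is 9, 0.02 m is 4.

Request:
drive_effector:
  rows: [0.4,2.2,0,0,0,-0.18,0,0.4,2.2,4,0,0,-0.35,0,0.4,2.2,9,0,0,-0.35,0,0.4,2.2,9,0,0,-0.35,0]

```text
time: 9.65
eef_pos: [0.5912, -0.1602, 0.0475]
tcp_rot: [0.672, 0.74, -0.001, -0.004]
contact_force: [0.2, -0.5, -3.2]
opening: 0.202
finger_force: 98.3
```

```bash
python3 - <<'E'
from h import *
arc([-84],.035)
c=ctrl.read_camera("wrist");im=c["pixels"][...,::-1]
print("nut top",proj(c,(*N,.033)),"stud",proj(c,(*N,.042)),"eye top",proj(c,(*N,ctrl.get_state()["eef_pos"][2]+.044)))
w=cv2.resize(im[0:110,250:390],None,fx=4,fy=4,interpolation=cv2.INTER_CUBIC)
cv2.imwrite("pics/fit.png",np.clip(w.astype(float)*1.8,0,255).astype(np.uint8))
E
```

```text
-84 [-0.0003, 0.0028, 0.0125, -0.0077, -0.0043, -0.0087]
nut top [319.02193551  49.01232728] stud [318.9125428   45.64850736] eye top [317.9644972  16.4961577]
```

View pics/fit.png

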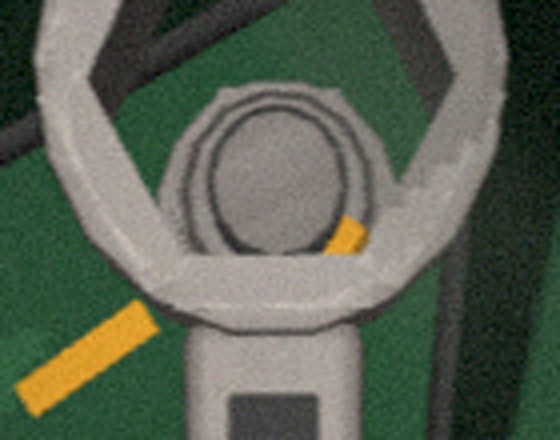

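The view through the eye shows the stud centre at (319.3,44.5), within about 1 px of prediction. The nut's upper flat from (306,22.5) to (334,22.5) is parallel to the eye's flats. The nut stripe is at about (336,58.7). I'll check its angle and work out the final correction.

```bash
python3 - <<'E'
from h import *
c=ctrl.read_camera("wrist");st=onplane(c,319.3,44.5,.042)[:2];print("stud",st,st-N)
for u,v in((345,235),(355,228),(335,245)):
    q=onplane(c,250+u/4,v/4,.033)[:2]-st;print(np.hypot(*q),np.degrees(np.arctan2(q[1],q[0])))
arc([-84],.035)
E
```

```text
stud [ 0.58291527 -0.04778654] [0.00161527 0.00031346]
0.011792702833939036 -24.570250602447572
0.012702297540959695 -17.463765323461896
0.011354664065828085 -34.35718502217551
-84 [0.0012, 0.0001, 0.0162, -0.0015, -0.0008, -0.0089]
```

Request:
drive_effector:
  rows: [0.2,0.2,4,0,0,-0.009,0,0.2,0.2,8.2,0,0,-0.009,0,0.2,0.2,8.2,0,0,-0.009,0,0.2,0.2,9.2,0,0,-0.009,0,0.2,0.2,10,0,0,-0.009,0,0.2,0.2,10,0,0,-0.009,0]

```text
time: 10.5
eef_pos: [0.5948, -0.1601, 0.0023]
tcp_rot: [0.669, 0.743, -0.0, -0.001]
contact_force: [-2.3, 0.8, -0.8]
opening: 0.2
finger_force: 98.7
```

```bash
python3 -c "
from h import *
arc([-84],-.0095)"
```

```text
-84 [0.0, -0.0009, 0.0118, -0.0013, -0.0009, 0.0007]
```

In the tool's units: 0.011 m is 2.2, 0.008 m is 1.6.

Request:
drive_effector:
  rows: [0,0,0.8,0,0,0,0,0,0,1.6,0,0,0,0,0,0,2.2,0,0,0,0,0,0,2.2,0,0,0,0]

```text
time: 11.0
eef_pos: [0.5955, -0.1606, -0.0096]
tcp_rot: [0.669, 0.743, 0.0, 0.001]
contact_force: [-0.3, -1.0, -3.6]
opening: 0.2
finger_force: 98.0
```

```bash
python3 -c "
from h import *
arc([-84],-.01)"
```

```text
-84 [0.0006, -0.0015, 0.0004, 0.0014, 0.0007, -0.0008]
```

It has dropped over the nut and is nearly seated, with only its own weight on the sensor. Now I compute stroke 1 from -84° to -159°.

```bash
sed -i 's/^N=.*; L/N=np.array([.5828,-.0480]); L/' h.py; python3 -c "
from h import *
s=ctrl.get_state();arc(np.linspace(-84,-159,10)[1:],s['eef_pos'][2])"
```

```text
Traceback (most recent call last):
  File "h.py", line 20, in arc
    for h in hs: print(round(h,1),rel(*tcp(h),z,h+180))
                                       ~~~^^^
  File "h.py", line 17, in tcp
    a=np.radians(h+180); return N-L*np.array([np.cos(a),np.sin(a)])-LY*np.array([np.sin(a),-np.cos(a)])
                                  ^
NameError: name 'L' is not defined. Did you mean: 'LY'?
```

```bash
sed -i 's/^N=.*/N=np.array([.5828,-.0480]); L=.1128; LY=-.0008/' h.py; python3 -c "
from h import *
s=ctrl.get_state();arc(np.linspace(-84,-159,10)[1:],s['eef_pos'][2])"
```

```text
-92.3 [0.0016, -0.0164, -0.0, 0.0014, 0.0006, 0.1446]
-100.7 [0.005, -0.0324, -0.0, 0.0015, 0.0005, 0.2901]
-109.0 [0.0107, -0.0478, -0.0001, 0.0015, 0.0003, 0.4355]
-117.3 [0.0186, -0.0622, -0.0001, 0.0015, 0.0002, 0.5809]
-125.7 [0.0284, -0.0753, -0.0001, 0.0016, 0.0001, 0.7264]
-134.0 [0.0401, -0.0868, -0.0001, 0.0016, 0.0, 0.8718]
-142.3 [0.0533, -0.0965, -0.0002, 0.0016, -0.0001, 1.0173]
-150.7 [0.0678, -0.1042, -0.0002, 0.0016, -0.0002, 1.1627]
-159.0 [0.0832, -0.1097, -0.0002, 0.0016, -0.0003, 1.3082]
```

The manual's scale: shifts go in units of 5 mm. Converting my numbers, -0.0622 m is -12.44, -0.0478 m is -9.56.

Request:
drive_effector:
  rows: [0.32,-3.28,0,0,0,0.145,0,1,-6.48,0,0,0,0.29,0,2.14,-9.56,0,0,0,0.436,0,3.72,-12.44,0,0,0,0.581,0,3.72,-12.44,0,0,0,0.581,0]

```text
time: 11.62
eef_pos: [0.5308, -0.1503, -0.0091]
tcp_rot: [0.854, 0.521, -0.001, 0.002]
contact_force: [-3.1, -5.0, -3.1]
opening: 0.201
finger_force: 98.0
```

```bash
python3 -c "
from h import *
s=ctrl.get_state();print(s['wrist_torque']);arc([-117.3,-126,-134.5,-143,-151,-159],s['eef_pos'][2])"
```

```text
[-1.09022698  0.60396178  0.13703966]
-117.3 [0.0019, 0.0001, -0.0, 0.0027, 0.0036, 0.0008]
-126 [0.0031, -0.017, -0.0001, 0.0029, 0.0034, 0.1526]
-134.5 [0.0068, -0.0333, -0.0001, 0.0032, 0.0031, 0.301]
-143 [0.0128, -0.0489, -0.0002, 0.0034, 0.0029, 0.4493]
-151 [0.0205, -0.0626, -0.0002, 0.0037, 0.0027, 0.589]
-159 [0.03, -0.0751, -0.0003, 0.0039, 0.0024, 0.7286]
```

In the tool's units: -0.0751 m is -15.02, -0.0626 m is -12.52.

Request:
drive_effector:
  rows: [0.1,-3.4,0,0,0,0.152,0,0.9,-6.66,0,0,0,0.3,0,2.1,-9.78,0,0,0,0.448,0,3.7,-12.52,0,0,0,0.588,0,5.6,-15.02,0,0,0,0.728,0,5.6,-15.02,0,0,0,0.728,0,5.6,-15.02,0,0,0,0.728,0]

```text
time: 12.5
eef_pos: [0.4748, -0.0903, -0.0099]
tcp_rot: [0.983, 0.182, -0.003, 0.0]
contact_force: [-9.1, -7.4, -1.2]
opening: 0.2
finger_force: 98.2
```

```bash
python3 -c "
from h import *
s=ctrl.get_state();print(s['wrist_torque']);arc([-159],s['eef_pos'][2])"
```

```text
[-1.19517878  1.44623315 -0.24731065]
-159 [0.0032, 0.0, -0.0, -0.0002, 0.0063, 0.0003]
```

In the tool's units: 0.002 m is 0.4, -0.055 m is -11.

Request:
drive_effector:
  rows: [0.4,1.6,0,0,0,-0.07,0,0.4,1.6,0,0,0,-0.07,0,0.4,1.6,-2,0,0,-0.07,0,0.4,1.6,-6,0,0,-0.07,0,0.4,1.6,-11,0,0,-0.07,0,0.4,1.6,-11,0,0,-0.07,0]

```text
time: 13.25
eef_pos: [0.4837, -0.0966, 0.0476]
tcp_rot: [0.976, 0.216, 0.002, 0.001]
contact_force: [0.2, 0.4, -3.4]
opening: 0.199
finger_force: 98.4
```

```bash
python3 - <<'E'
from h import *
from eye import eye
c=ctrl.read_camera("wrist");s=ctrl.get_state();print(s["eef_pos"],s["contact_force"]);cv2.imwrite("pics/w5.png",c["pixels"][...,::-1])
im=c["pixels"][...,::-1];hsv=cv2.cvtColor(im,cv2.COLOR_BGR2HSV)
y=cv2.inRange(hsv,(15,130,60),(35,255,255));y[110:]=0
n,l,st,ce=cv2.connectedComponentsWithStats(y)
pc=proj(c,(*N,.033));print("nut centre px",pc)
for i in range(1,n):
  if st[i,4]>5:
    q=onplane(c,*ce[i],.033)[:2]-N;print(st[i],ce[i],np.hypot(*q),np.degrees(np.arctan2(q[1],q[0])))
E
```

```text
[ 0.48302264 -0.09613457  0.04636656] [ 0.82736115  0.96410385 -2.99523823]
nut centre px [314.60593643  54.97340525]
[330  60   7   3  16] [332.625  61.125] 0.011284971911260948 -82.164857180338
```

The spanner is off, and the nut stripe is partly hidden behind the eye's edge. I'll move the spanner up and to the side to read the nut clearly.

In the tool's units: 0.055 m is 11, -0.04 m is -8.

Request:
drive_effector:
  rows: [0,0,-6,0,0,0,0,0,8,-8,0,0,0,0,0,11,-8,0,0,0,0,0,11,-8,0,0,0,0]

```text
time: 13.8
eef_pos: [0.505, -0.1459, 0.0846]
tcp_rot: [0.976, 0.216, -0.001, -0.001]
contact_force: [-0.5, 0.1, -2.7]
opening: 0.204
finger_force: 98.6
```

```bash
cat > ny.py <<'E'
from h import *
c=ctrl.read_camera("wrist");s=ctrl.get_state();cv2.imwrite("pics/w6.png",c["pixels"][...,::-1])
im=c["pixels"][...,::-1];hsv=cv2.cvtColor(im,cv2.COLOR_BGR2HSV)
y=cv2.inRange(hsv,(15,130,60),(35,255,255));y[150:]=0
n,l,st,ce=cv2.connectedComponentsWithStats(y)
print("nut top px",proj(c,(*N,.033)),"stud top",proj(c,(*N,.042)))
for i in range(1,n):
  if st[i,4]>5:
    u,v=np.argwhere(l==i).T[::-1]; P=np.array([onplane(c,a,b,.033)[:2] for a,b in zip(u,v)])-N
    q=P.mean(0);w,V=np.linalg.eigh(np.cov(P.T));d=V[:,1]
    print(st[i],ce[i],np.hypot(*q),np.degrees(np.arctan2(q[1],q[0])),"axis",np.degrees(np.arctan2(d[1],d[0])),np.sqrt(w*12))
E
python3 ny.py
```

```text
nut top px [240.3124765   62.13136543] stud top [236.86887235  60.00252887]
[252  66  11  12  88] [256.96590909  71.14772727] 0.012966158952720946 -92.29109812530908 axis 86.47131534669889 [0.00598919 0.00702877]
[253 102  16  34 259] [260.54826255 118.43629344] 0.04060295567550816 -137.76824606650266 axis -142.35816704781925 [0.00589693 0.02416558]
```

The nut stripe reads -92.3°, as expected, so 52° remain. Before remounting I'll check that the spanner has not slipped in the grip: the hole's near flat was at row 63.6 and its corners at columns 271.7 and 364.3.

```bash
python3 - <<'E'
from eye import *
c,s,A,m=eye("pics/eye2.png")
for u in(305,312,320,328,335):print(u,np.argwhere(m[40:80,u]>0)[:1].ravel()+40,end=' ')
print()
for v in(15,20,25,30,40,50):
    r=m[v,:];z=[u for u in range(275,362) if r[u]==0];print(v,z[0] if z else None,z[-1] if z else None)
arc([-92],.04)
s=ctrl.get_state();print(s["eef_pos"])
E
```

```text
305 [46] 312 [50] 320 [53] 328 [57] 335 [61] 
15 290 359
20 286 360
25 285 361
30 287 361
40 293 358
50 297 352
-92 [0.0617, 0.0467, 0.044, -0.0041, -0.0001, -1.0994]
[ 0.50412672 -0.14463383  0.08432795]
```

```bash
python3 - <<'E'
import cv2,numpy as np
im=cv2.imread("pics/w6.png");hsv=cv2.cvtColor(im,cv2.COLOR_BGR2HSV)
for u in(305,318,330):print(u,[tuple(int(k) for k in hsv[v,u]) [1:] for v in range(40,74,2)])
for v in(14,20,26):print(v,"L",[tuple(int(k) for k in hsv[v,u])[1:] for u in range(262,292,3)],"R",[tuple(int(k) for k in hsv[v,u])[1:] for u in range(350,380,3)])
E
```

```text
305 [(191, 16), (142, 9), (255, 10), (135, 17), (57, 27), (11, 24), (10, 25), (96, 40), (137, 39), (104, 44), (117, 37), (22, 82), (24, 86), (15, 83), (23, 88), (25, 91), (22, 82)]
318 [(136, 15), (191, 8), (55, 14), (85, 18), (179, 10), (137, 13), (179, 10), (25, 31), (20, 26), (27, 19), (85, 24), (21, 72), (26, 89), (26, 88), (26, 87), (18, 86), (19, 79)]
330 [(114, 38), (110, 44), (140, 31), (75, 17), (170, 12), (98, 13), (102, 15), (70, 11), (80, 16), (51, 15), (42, 36), (14, 53), (22, 81), (22, 82), (21, 85), (29, 80), (9, 82)]
14 L [(153, 15), (32, 48), (30, 85), (21, 86), (23, 90), (24, 84), (28, 27), (23, 33), (9, 28), (45, 40)] R [(77, 50), (78, 46), (74, 55), (50, 36), (58, 35), (38, 27), (38, 27), (18, 58), (31, 81), (22, 81)]
20 L [(182, 14), (25, 52), (20, 88), (26, 87), (27, 84), (9, 82), (19, 68), (26, 29), (38, 20), (106, 24)] R [(77, 53), (92, 50), (78, 49), (91, 53), (38, 34), (56, 32), (35, 29), (30, 42), (26, 89), (18, 83)]
26 L [(118, 13), (43, 12), (21, 84), (21, 85), (27, 84), (21, 85), (22, 91), (18, 71), (185, 11), (255, 2)] R [(71, 54), (85, 54), (77, 53), (87, 50), (71, 50), (64, 28), (22, 57), (19, 82), (27, 84), (30, 84)]
```

Bright steel starts at row 62 in all three columns, so the flat is still level. The hole now spans about 281–371, centred at 326, so the spanner has yawed about 1.6° in the grip (eye about 2.4 mm toward tool +y). I'll update the offset and remount.

```bash
sed -i 's/L=.1128; LY=-.0008/L=.1134; LY=.0024/' h.py; python3 -c "
from h import *
arc([-90.5],.045)"
```

```text
-90.5 [0.0612, 0.0471, 0.039, -0.0041, -0.0001, -1.1256]
```

Request:
drive_effector:
  rows: [0,0,-2,0,0,-0.18,0,0,0,-2,0,0,-0.36,0,0,0,-2,0,0,-0.54,0,4,2,-2,0,0,-0.72,0,8,6,-2,0,0,-0.9,0,12,9,-2,0,0,-1.07,0,12,9,-2,0,0,-1.07,0]

```text
time: 14.78
eef_pos: [0.5793, -0.1604, 0.0953]
tcp_rot: [0.729, 0.684, -0.0, -0.0]
contact_force: [0.3, 0.2, -3.0]
opening: 0.2
finger_force: 98.5
```

```bash
python3 -c "
from h import *
arc([-90.5],.045)"
```

```text
-90.5 [-0.001, 0.0002, 0.0503, -0.0007, -0.0006, -0.0554]
```

In the tool's units: 0.05 m is 10, 0.02 m is 4.

Request:
drive_effector:
  rows: [-0.2,0,4,0,0,-0.055,0,-0.2,0,10,0,0,-0.055,0,-0.2,0,10,0,0,-0.055,0]

```text
time: 15.15
eef_pos: [0.5749, -0.1599, 0.0425]
tcp_rot: [0.711, 0.703, -0.002, -0.004]
contact_force: [0.6, 0.7, -2.7]
opening: 0.198
finger_force: 98.5
```

```bash
python3 - <<'E'
from h import *
arc([-90.5],.004)
c=ctrl.read_camera("wrist");im=c["pixels"][...,::-1];hsv=cv2.cvtColor(im,cv2.COLOR_BGR2HSV)
m=((hsv[...,1]<70)&(hsv[...,2]>45)).astype(int)
print("stud pred",proj(c,(*N,.042)),"nuttop",proj(c,(*N,.033)))
for v in range(8,64,6):print(v,''.join('#' if k else '.' for k in m[v,255:385]))
E
```

```text
-90.5 [-0.0015, 0.0048, 0.0385, -0.0081, -0.0037, -0.0015]
stud pred [329.50000653  44.88407296] nuttop [329.06822288  48.3748713 ]
8 .........##################.......................................................................................################
14 ..........##############............................................................................................##############
20 ..........################...................................#########################......#.......................##############
26 ...........##################......................########.#######...........##############.....................################.
32 ............####################...............######.####..########################.############......#.....###################..
38 ..............#####################........#######.#####################################.###########....#.#####################...
44 ................######################...#######.#####..####################################################################......
50 ...................#############################.######..###############################.################################.........
56 ......................##########################..######...##########################..#######.#######################............
62 ............................####################################################.################################.................
```

```bash
python3 -c "
from h import *
arc([-90.5],.004)"
```

```text
-90.5 [-0.0006, 0.0029, 0.0406, -0.0042, -0.002, -0.0013]
```

Request:
drive_effector:
  rows: [0,0,2,0,0,0,0,0,0,4,0,0,0,0,0,0,4,0,0,0,0]

```text
time: 15.58
eef_pos: [0.5781, -0.1618, 0.0253]
tcp_rot: [0.71, 0.704, -0.0, -0.001]
contact_force: [0.9, -1.2, -2.7]
opening: 0.202
finger_force: 98.5
```

```bash
python3 -c "
from h import *
arc([-90.5],.004)"
```

```text
-90.5 [0.0004, 0.0013, 0.0213, -0.0018, -0.0008, -0.0005]
```

Request:
drive_effector:
  rows: [0,0.2,2,0,0,0,0,0,0.2,3.6,0,0,0,0,0,0.2,4.4,0,0,0,0,0,0.2,5.2,0,0,0,0,0,0.2,6,0,0,0,0,0,0.2,6,0,0,0,0]

```text
time: 16.32
eef_pos: [0.5794, -0.1618, -0.0036]
tcp_rot: [0.71, 0.704, -0.0, -0.001]
contact_force: [-2.9, 1.4, 1.8]
opening: 0.2
finger_force: 99.0
```

```bash
python3 -c "
from h import *
arc([-90.5],-.0095)"
```

```text
-90.5 [0.0004, 0.0, 0.0059, -0.0016, -0.001, 0.0003]
```

Request:
drive_effector:
  rows: [0,0,0.6,0,0,0,0,0,0,1.2,0,0,0,0,0,0,1.2,0,0,0,0]

```text
time: 16.7
eef_pos: [0.5806, -0.1622, -0.0101]
tcp_rot: [0.711, 0.703, 0.001, 0.001]
contact_force: [1.7, 2.3, -2.7]
opening: 0.2
finger_force: 98.4
```

```bash
python3 -c "
from h import *
s=ctrl.get_state();arc(np.linspace(-90.5,-155,9),s['eef_pos'][2])"
```

```text
-90.5 [0.0008, -0.0012, -0.0, 0.0021, 0.0002, -0.0017]
-98.6 [0.0022, -0.0171, -0.0, 0.0021, 0.0, 0.139]
-106.6 [0.0059, -0.0326, -0.0001, 0.0021, -0.0001, 0.2797]
-114.7 [0.0117, -0.0475, -0.0001, 0.0021, -0.0003, 0.4204]
-122.8 [0.0195, -0.0614, -0.0001, 0.0021, -0.0004, 0.5611]
-130.8 [0.0292, -0.074, -0.0002, 0.0021, -0.0006, 0.7018]
-138.9 [0.0405, -0.0852, -0.0002, 0.002, -0.0007, 0.8426]
-146.9 [0.0534, -0.0947, -0.0002, 0.002, -0.0009, 0.9833]
-155.0 [0.0674, -0.1023, -0.0002, 0.002, -0.001, 1.124]
```

In the tool's units: -0.0865 m is -17.3, -0.075 m is -15.

Request:
drive_effector:
  rows: [0.4,-3.42,0,0,0,0.139,0,1.1,-6.52,0,0,0,0.28,0,2.2,-9.5,0,0,0,0.42,0,3.7,-12.4,0,0,0,0.56,0,5.6,-15,0,0,0,0.7,0,7.8,-17.3,0,0,0,0.84,0,7.8,-17.3,0,0,0,0.84,0]

```text
time: 17.58
eef_pos: [0.4958, -0.1239, -0.0088]
tcp_rot: [0.936, 0.353, 0.002, 0.003]
contact_force: [3.4, -2.4, -3.6]
opening: 0.198
finger_force: 98.1
```

```bash
python3 -c "
from h import *
s=ctrl.get_state();print(s['wrist_torque']);arc([-138.9,-144,-147,-150,-153,-156,-159],s['eef_pos'][2])"
```

```text
[-0.61189892 -0.38211083 -0.40352075]
-138.9 [0.0021, -0.0024, -0.0, 0.0071, -0.0021, 0.0042]
-144 [0.0028, -0.0125, -0.0001, 0.007, -0.0024, 0.0932]
-147 [0.0036, -0.0184, -0.0001, 0.0069, -0.0026, 0.1455]
-150 [0.0047, -0.0242, -0.0002, 0.0069, -0.0027, 0.1979]
-153 [0.0062, -0.03, -0.0002, 0.0068, -0.0029, 0.2502]
-156 [0.0079, -0.0356, -0.0002, 0.0067, -0.0031, 0.3026]
-159 [0.01, -0.0412, -0.0003, 0.0067, -0.0033, 0.355]
```

Tangential force is about 4 N while turning, which is normal. I continue in small steps toward the expected stop near -150°.

In the tool's units: -0.0242 m is -4.84, -0.0184 m is -3.68.

Request:
drive_effector:
  rows: [0.2,-2.5,0,0,0,0.093,0,0.4,-3.68,0,0,0,0.145,0,0.6,-4.84,0,0,0,0.198,0,0.6,-4.84,0,0,0,0.198,0]

```text
time: 18.08
eef_pos: [0.4824, -0.1054, -0.0087]
tcp_rot: [0.966, 0.259, 0.002, 0.004]
contact_force: [2.5, -8.0, -4.3]
opening: 0.201
finger_force: 98.1
```

```bash
python3 -c "
from h import *
s=ctrl.get_state();print(s['wrist_torque']);arc([-150,-153,-156,-159],s['eef_pos'][2])"
```

```text
[-1.41600777 -0.19998365 -0.58362382]
-150 [0.0023, -0.0019, -0.0, 0.0081, -0.0019, 0.0005]
-153 [0.0026, -0.0078, -0.0001, 0.0081, -0.0022, 0.0529]
-156 [0.0032, -0.0137, -0.0001, 0.008, -0.0024, 0.1052]
-159 [0.0041, -0.0196, -0.0002, 0.008, -0.0026, 0.1576]
```

Request:
drive_effector:
  rows: [0.2,-1.56,0,0,0,0.053,0,0.2,-1.56,0,0,0,0.053,0]

```text
time: 18.32
eef_pos: [0.479, -0.0991, -0.0087]
tcp_rot: [0.972, 0.233, 0.001, 0.004]
contact_force: [0.5, -11.6, -3.8]
opening: 0.198
finger_force: 98.4
```

Request:
drive_effector:
  rows: [0.06,-1,0,0,0,0.045,0,0.06,-1,0,0,0,0.045,0,0.06,-1,0,0,0,0.045,0]

```text
time: 18.7
eef_pos: [0.4769, -0.0948, -0.0087]
tcp_rot: [0.977, 0.211, 0.001, 0.004]
contact_force: [-0.0, -12.3, -4.1]
opening: 0.199
finger_force: 98.4
```

```bash
python3 -c "
from h import *
s=ctrl.get_state();print(s['wrist_torque']);arc([-153,-156],s['eef_pos'][2])"
```

```text
[-2.23870602  0.20490284 -0.80510747]
-153 [0.0024, 0.0038, 0.0, 0.0087, -0.0006, -0.0456]
-156 [0.0024, -0.0021, -0.0, 0.0087, -0.0009, 0.0068]
```

```bash
python3 ny.py; python3 - <<'E'
import cv2,numpy as np
im=cv2.imread("pics/w6.png");hsv=cv2.cvtColor(im,cv2.COLOR_BGR2HSV)
y=(hsv[...,0]>14)&(hsv[...,0]<36)&(hsv[...,1]>110);b=(hsv[...,2]>65)
for v in range(4,76,3):print(v,''.join('Y' if a else('#' if k else '.') for a,k in zip(y[v,255:385],b[v,255:385])))
E
```

```text
nut top px [321.64698506  13.51601287] stud top [322.0836065    5.65209721]
[319  43  16  17 227] [326.98678414  51.65638767] 0.013997580496768714 -146.34740563149262 axis 89.67283297722801 [0.0057679  0.00614852]
[342 113   7  28 127] [344.06299213 129.14173228] 0.04633363156112646 -142.921571414779 axis -148.2684701854774 [0.00243028 0.0113931 ]
4 ....#################...............####...##############################################..#####..###........#################....
7 ....################...........#...####....##############################################...#####.#####.......#################...
10 ....##############............#....####...###############################################...#####.######........##############....
13 .....############...........###...#####...###############################################...######.######........############.....
16 .....#############.........###...#######...#############################################....############........#############.....
19 ....################.....#####...#######....###################################
[... 1763 characters left out ...]
#########.....................
61 ........................##################################################################################........................
64 ............................###########################################################################...........................
67 ...............................#####################################################################..............................
70 ..................................###############################################################.................................
73 .......................................####################################################.......................................
```

Through the eye the nut stripe reads about -146° against the plate stripe's -144°, so the nut is at its stop. I'll add a little more push to be sure.

In the tool's units: -0.006 m is -1.2, 0.001 m is 0.2.

Request:
drive_effector:
  rows: [0.2,-1.2,0,0,0,0.05,0,0.2,-1.2,0,0,0,0.05,0,0.2,-1.2,0,0,0,0.05,0]

```text
time: 19.12
eef_pos: [0.4744, -0.089, -0.009]
tcp_rot: [0.982, 0.186, 0.0, 0.004]
contact_force: [-2.1, -13.3, -3.8]
opening: 0.2
finger_force: 98.6
```

```bash
sleep 0; python3 ny.py
```

```text
nut top px [322.73635514  13.12196301] stud top [323.23384564   5.2384386 ]
[321  42  17  18 231] [329.4025974   51.28571429] 0.014049972722422432 -146.97377858694733 axis 63.34425931096876 [0.00580553 0.00617419]
[342  98  13  43 303] [346.70957096 123.81848185] 0.0442627783306799 -144.34691895802487 axis -150.29802740133835 [0.00405773 0.01608216]
```

The tool turned another 3° while the nut stayed put, so the nut is solid. I'll back off, lift and verify.

In the tool's units: -0.1 m is -20, -0.105 m is -21.

Request:
drive_effector:
  rows: [0.2,2.4,0,0,0,-0.11,0,0.2,2.4,0,0,0,-0.11,0,0.2,2.4,-2,0,0,-0.11,0,0.2,2.4,-6,0,0,-0.11,0,0.2,2.4,-14,0,0,-0.11,0,0.2,2.4,-20,0,0,-0.11,0,0.2,12,-21,0,0,-0.11,0,0.2,14,-21,0,0,-0.11,0,0.2,14,-21,0,0,-0.11,0]

```text
time: 20.3
eef_pos: [0.4994, -0.1496, 0.0945]
tcp_rot: [0.971, 0.24, -0.001, -0.001]
contact_force: [0.2, 0.3, -3.2]
opening: 0.196
finger_force: 99.3
```

```bash
python3 ny.py; python3 -c "
from h import *
print(rel(.4524,-.2385,.06,-28))"
```

```text
nut top px [249.51711267  50.32097245] stud top [246.57933204  47.76642802]
[249  67  10   9  69] [253.01449275  70.72463768] 0.013897489558913824 -145.52625702537028 axis 89.08127103800317 [0.00560378 0.00660952]
[259  91  14  33 247] [265.67206478 106.91902834] 0.040895987482649616 -138.49772882024624 axis -142.25904448555787 [0.00587548 0.02439965]
[-0.083, 0.0577, 0.0341, -0.0015, 0.0028, 0.9748]
```

The nut stripe is at -145.5°, in line with the -144° plate stripe within the measuring error. Now I lay the spanner back where it came from.

In the tool's units: -0.083 m is -16.6, -0.07 m is -14.

Request:
drive_effector:
  rows: [-6,8,0,0,0,0.18,0,-10,11.6,0,0,0,0.36,0,-14,11.6,2,0,0,0.54,0,-16.6,11.6,4,0,0,0.72,0,-16.6,11.6,6.8,0,0,0.9,0,-16.6,11.6,6.8,0,0,0.975,0,-16.6,11.6,6.8,0,0,0.975,0]

```text
time: 21.22
eef_pos: [0.4529, -0.2378, 0.0602]
tcp_rot: [0.97, -0.241, -0.001, -0.001]
contact_force: [0.5, -0.3, -2.7]
opening: 0.192
finger_force: 99.3
```

Request:
drive_effector:
  rows: [0,0,10,0,0,0,0,0,0,15,0,0,0,0,0,0,16,0,0,0,0,0,0,16,0,0,0,0]

```text
time: 21.72
eef_pos: [0.4544, -0.2395, -0.0177]
tcp_rot: [0.97, -0.242, 0.001, 0.0]
contact_force: [-1.9, 1.2, 0.5]
opening: 0.199
finger_force: 99.7
```

```bash
python3 -c "
from h import *
print(rel(.4524,-.2385,-.0262,-28))"
```

```text
[-0.0023, 0.0, 0.0085, 0.0001, -0.0013, 0.0008]
```

In the tool's units: 0.007 m is 1.4, 0.004 m is 0.8.

Request:
drive_effector:
  rows: [0,0,0.8,0,0,0,0,0,0,1.4,0,0,0,0,0,0,1.4,0,0,0,0]

```text
time: 22.1
eef_pos: [0.4546, -0.2404, -0.025]
tcp_rot: [0.97, -0.243, 0.001, 0.001]
contact_force: [-1.0, -1.1, 3.2]
opening: 0.197
finger_force: 100.0
```

Request:
drive_effector:
  rows: [0,0,0,0,0,0,0.35,0,0,0,0,0,0,0.5,0,0,0,0,0,0,0.5,0,0,-8,0,0,0,0.6,0,0,-20,0,0,0,0.8,0,0,-30,0,0,0,1,0,0,-30,0,0,0,1]

```text
time: 22.98
eef_pos: [0.4566, -0.2416, 0.1296]
tcp_rot: [0.97, -0.242, 0.005, 0.002]
contact_force: [0.5, -0.5, -0.3]
opening: 0.999
finger_force: 0.0
```

```bash
python3 - <<'E'
from h import *
c=ctrl.read_camera("wrist");im=c["pixels"][...,::-1];hsv=cv2.cvtColor(im,cv2.COLOR_BGR2HSV)
m=((hsv[...,1]<60)&(hsv[...,2]>35)).astype(np.uint8);m[:,:250]=0;m[:,390:]=0;m[245:]=0
n,l,st,ce=cv2.connectedComponentsWithStats(m);i=1+np.argmax(st[1:,4]);print(st[i],ce[i])
v,u=np.argwhere(l==i).T
P=np.array([onplane(c,a,b,.018)[:2] for a,b in zip(u,v)])
w,V=np.linalg.eigh(np.cov(P.T));d=V[:,1];t=(P-P.mean(0))@d;print("length",np.ptp(t),np.degrees(np.arctan2(d[1],d[0])),P[t.argmin()],P[t.argmax()])
t=ctrl.read_camera("top");im=t["pixels"][...,::-1];cv2.imwrite("pics/t9.png",im)
E
```

```text
[ 293   51   51  181 3484] [318.25947187 137.40068886]
length 0.17470063880399084 152.11374597131987 [ 0.57383569 -0.30059254] [ 0.41691027 -0.2236279 ]
```

The spanner measures 175 mm long at table height, against its actual 178 mm. It lies flat, about 0.3 m from the stand, and the gripper is clear.

In the tool's units: -0.03 m is -6.

Request:
drive_effector:
  rows: [0,0,-6,0,0,0,1,0,0,-6,0,0,0,1,0,0,-6,0,0,0,1]

```text
time: 23.45
eef_pos: [0.4527, -0.2386, 0.152]
tcp_rot: [0.97, -0.242, -0.002, -0.001]
contact_force: [0.1, 0.2, -0.5]
opening: 0.998
finger_force: 0.0
```

```bash
python3 -c "
from plant import ctrl
print(ctrl.sign_off())"
```

```text
the job is handed in; nothing more can be done
None
```

The nut is tightened solid on its washer in two spanner strokes, its stripe within about 2° of the plate stripe by camera; the spanner lies flat on the table off the stand, and I handed the job in at about 23.5 s (no verdict was returned).

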